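# Rack two screw-cap jars and open the tall one

## Task

Push the two square jars of wood filler along the bench into the jar rack one at a time, until they stand in single file between its guide rails, the first against the end stop and the second against the first, so that the rails keep them from twisting. Then unscrew the tall jar's tight cap until its thread lets go, lift it off and finish while still holding it, level and still, about a finger's width above the jar's mouth and centred over it. Keep both jars standing upright on the bench throughout, and leave the tape measure, the cup and the pine block where they are.

Things in the scene. Friction and masses are not known exactly. Their poses are not given: they have to be found in the camera images.
- jar_rack: Fixed jar rack: two parallel wooden guide rails (channel 67 mm wide; rails 20 mm thick, 18 mm high, 125 mm long) with an end stop (22 mm high and thick). Origin on the bench, middle of the stop's inner face; x points along the channel from mouth to stop, z up. A jar against the stop has its origin at x = -32 mm, the next behind it at x = -96 mm.
- rack_mouth (a point): Middle of the rack's mouth on the bench, 197 mm before the stop on the channel's centre line; axes as the rack's. Splayed lead-ins (15 degrees a side, 18 mm high) widen the channel to about 105 mm over its last 72 mm. The jars start before it one behind the other, their origins about 50 and 225 mm from it, up to 15 mm to a side and turned up to 0.2 rad.
- tall_jar: Taller jar: white square plastic jar, 64 x 64 mm in plan, body 56 mm high, shoulder to 61 mm, round neck 38 mm across with its rim at 84 mm; 97 mm high with its black cap. 0.35 to 0.6 kg, slides with friction about 0.6; push it low. Origin at the centre of its underside, z up, x and y square to its faces. Only the rails keep it from turning with the cap.
- low_jar: Lower jar of the same make: white, square, 64 x 64 mm in plan, body 36 mm high, shoulder to 41 mm, black round cap 54 mm across from 43 to 63 mm height, which stays on. About 0.32 kg. Origin at the centre of its underside, z up, x and y square to its faces.
- tall_cap: The tall jar's black ribbed screw cap, round, 54 mm across, 26 mm high, 0.11 kg. Origin at the centre of its lower edge, z up. Screwed down: lower edge 71 mm, top 97 mm above the bench. Tight (about 0.2 to 0.4 N m at first, easing as it turns). Let go part-way, it stays where it was turned to. While it is still in the thread, pulling up lifts the jar.
- cap_rim (a point): Centre of the cap's lower edge. Its lower edge must rise 13 mm from the screwed-down place to be level with the rim of the neck. Turned anticlockwise seen from above it climbs 2 mm and leaves the thread after 75 to 80 degrees; at about 98 degrees its lugs meet the next thread start and it turns no further. From 80 degrees on it lifts straight off.
- cap_top (a point): Centre of the cap's top, 26 mm above its lower edge (moves with the cap).
- jar_mouth (a point): Centre of the rim of the tall jar's neck, 84 mm above its underside (moves with the jar).
- tape: Tape measure in a yellow case, 38 x 78 x 67 mm, loose bystander. Origin at the centre of its underside.
- cup: White plastic cup, 83 mm across, 88 mm high, loose bystander. Origin at the centre of its underside.
- pine_block: Pine offcut, 52 x 86 x 38 mm, loose bystander. Origin at the centre of its underside.
Not all that is in view belongs to the job. There is more than one size of the tall_cap; the job needs the smaller. What is shaped like the tall_jar but yellow is not meant.

How it is judged:
By the outcome, as a careful person would: the job done as asked, in the order asked, and still so for the second after the job is handed in, while the arm keeps its last pose, push and grip.
It also fails if it takes over 72 s, if anything falls off the work surface, if the arm or the gripper's body presses on something with over 40 N, if the wrist force passes 120 N, or if a joint passes its speed limit or range.

## Robot

A 6-joint arm with a two-finger parallel gripper is mounted at the origin on a cart in front of the work surface, level with it; the furniture and walls round the work are solid. World frame = base frame: x ahead of the robot, y to its left, z up, the work surface at z = 0. Lengths are in m, angles in rad, forces in N, time in s.
With the tool pointing down it reaches from about 0.425 to 0.95 m from the base axis. Payload 3.5 kg.
Tool frame: the origin (TCP) lies midway between the tips of the shut fingers; the grasp point (between the pads) lies 19 mm behind it; z points along the fingers, y is the line along which they close (so a half turn about z gives the same grasp; the last joint's range is limited). The gripper opens to 85 mm and grips with 20 to 120 N. Pads are 22 mm wide; open, the fingers measure 114 mm over their backs; the gripper's body (76 mm by 85 mm) begins 54 mm behind the grasp point. The pads swing forward as they close: fully open they stand 13 mm farther back than shut.
Start: joints at [0.959, 0.286, 1.577, -0, 1.279, -0.15], TCP at [0.301, 0.604, 0.231] pointing down, gripper open.
Joint ranges: [-2.77, 2.77], [-0.9, 2.22], [0.21, 2.48], [-1.53, 4.67], [0.24, 2.81], [-2.84, 2.84]. Speed limits (rad/s): [2.79, 2.79, 3.14, 3.14, 3.14, 3.14].

## Interface

Orientations are given as a unit quaternion [x, y, z, w].
In Python, from plant import ctrl gives the robot as it stands.
- The arm moves only by the tool send_rows, never from a script. Its argument "series" is a list that holds one entry, the list of rows, each a list of 7 numbers: the shift along the tool's x, y, z in cm, then the turn, a rotation vector about the tool's x, y, z in rad, then the opening, from -1 (shut) to 1 (fully open). In form: [[[x, y, z, rx, ry, rz, jaw], ...]]. A call has 1 to 10 rows; each row shifts and turns the commanded pose from where the row before left it, along the tool's axes as they then stand; what a row does not reach is not made up. A row lasts 1/8 s, in which the tool goes at most 62.5 mm and 10.7 degrees, less where a joint would pass 70% of its speed; a pose out of reach is approached as far as the arm can. A call is refused whole if a number of a shift passes 6.25 or a number of a turn 0.188, either way. A call with a gripper value outside its range is refused whole. The fingers move at their own pace and stop on an object; "force" is the grip in N (left out, the last holds). Time passes only in rows, so rows that do not move let the fingers close. It gives the time, the measured TCP pose, the force, the opening and the grip force at its end, in the units of the state.
- ctrl.get_state(): the state, without advancing time (a new reading comes with each control period).
- ctrl.read_camera(name): name is "scene" or "top"; returns a dict with "img" (420x560x3 uint8, red, green, blue), "fx", "fy", "cx", "cy" (pixels), "k1" (the pictures are not rectified: a ray, as slopes to the right and down, at radius r is drawn at 1 + k1 r^2 times it, then the intrinsics apply), "R" (3x3) and "t" (3): a world point X has camera coordinates R X + t. Camera axes: x right, y down, z forward; pixel columns grow to the right and rows downward; lengths in m; the calibration is good to about 2 mm. A picture is of the moment at which its call begins. There is no depth.
- ctrl.sign_off(): hands the job in; it is judged then, once.
The state is a dict: "time": time; "qpos": joint angles; "dq": joint speeds; "joint_efforts": joint torques, N m; "eef_pos": TCP position; "tcp_rot": TCP orientation; "contact_force": force on the tool from outside, world axes, zero at the start; "wrist_torque": the same for the moment, N m; "opening": opening from 0.0 (shut) to 1.0 (fully open); "finger_force": force on a finger pad.
Only numpy, scipy, OpenCV 4.12 (cv2) and the standard library are available. Lean on these libraries where they do the work, as an engineer would, in place of code of your own. Each camera call takes 0.05 s, during which the arm holds its last target. There are 200 camera calls.

## Working session

There is one attempt and no reset: what is moved stays moved. The work goes in short steps, Python scripts to look and compute and a tool call to move; the robot and the scene stay as the last step left them, time stands still between calls to the robot, and variables do not carry over. Pictures are saved under pics/ and viewed, at most 10 in all, crops included, and the job is handed in when it is done.

Besides the shell and the picture viewer there is one more tool, called as name(argument=value, ...), one argument or row to a line, values as JSON. send_rows: Moves the arm, as the interface text tells. Its arguments: {"type":"object","properties":{"series":{"type":"array"},"force":{"type":"number"}},"required":["series"]}

```bash
mkdir -p pics; ls; cat > h.py <<'E'
import numpy as np, cv2
from plant import ctrl
def grab(n,fn=None):
    c=ctrl.read_camera(n)
    if fn: cv2.imwrite('pics/'+fn,cv2.cvtColor(c['img'],cv2.COLOR_RGB2BGR))
    return c
def cast(c,uv,z):
    K=np.array([[c['fx'],0,c['cx']],[0,c['fy'],c['cy']],[0,0,1.]])
    p=cv2.undistortPoints(np.array(uv,float).reshape(-1,1,2),K,np.array([c['k1'],0,0,0.])).reshape(-1,2)
    R=np.array(c['R']);t=np.array(c['t']);o=-R.T@t
    d=np.c_[p,np.ones(len(p))]@R
    return o+d*((z-o[2])/d[:,2])[:,None]
def proj(c,X):
    K=np.array([[c['fx'],0,c['cx']],[0,c['fy'],c['cy']],[0,0,1.]])
    return cv2.projectPoints(np.array(X,float).reshape(-1,1,3),cv2.Rodrigues(np.array(c['R']))[0],np.array(c['t'],float),K,np.array([c['k1'],0,0,0.]))[0].reshape(-1,2)
E
python3 - <<'E'
from h import *
a=grab('top','top0.png');b=grab('scene','scene0.png')
for c in(a,b):print(c['k1'],c['fx'],-np.array(c['R']).T@np.array(c['t']),np.array(c['R'])[2])
print(ctrl.get_state())
E
```

```text
pics
0.03453184410594059 530.9601084771047 [0.37843637 0.01918936 1.74832216] [ 0.112101    0.00579971 -0.99367989]
0.02673232834923856 396.052056389031 [-0.07203756 -0.66816126  0.70601677] [ 0.570119    0.61193495 -0.54817875]
{'time': 0.1, 'qpos': array([ 9.59022924e-01,  2.87134493e-01,  1.57802936e+00,  1.21462693e-05,
        1.27859396e+00, -1.50006474e-01]), 'dq': array([ 1.64446948e-04, -2.66058149e-03, -2.70614708e-03, -9.70569597e-04,
        1.92564905e-03,  4.59510467e-05]), 'joint_efforts': array([ 2.92379009e-04, -4.07295978e+01, -2.93700010e+01, -1.39926869e-04,
        3.41864456e-03, -5.68356455e-07]), 'eef_pos': array([0.30036463, 0.60382812, 0.23004788]), 'tcp_rot': array([ 2.28839209e-01,  9.73463633e-01, -1.00283274e-03, -4.07841980e-04]), 'contact_force': array([-0.16576533, -0.26898828, -0.46394329]), 'wrist_torque': array([-0.07163143, -0.00387695, -0.0362379 ]), 'finger_force': 0.0, 'opening': 0.9981475430607196}
```

```bash
sleep 1; ls pics
```

```text
scene0.png
top0.png
```

View pics/top0.png

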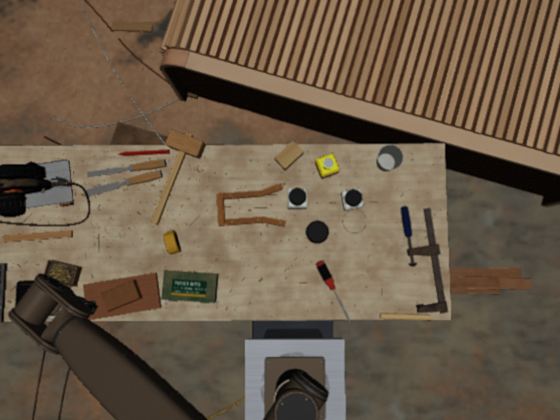

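View pics/scene0.png

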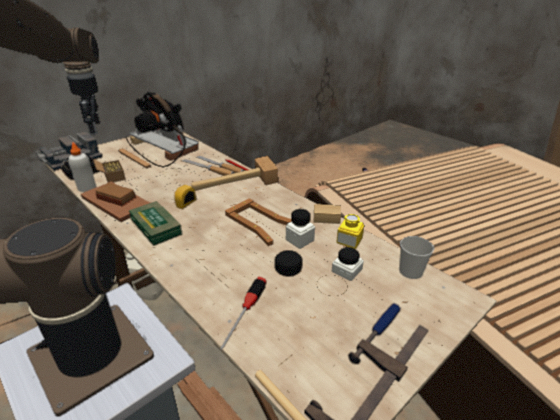

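The top view shows the rack at about (218–285, 188–225), with its stop on the left (+y). The tall jar is at (297,198) and the low jar at (352,199). Candidates that could be confused:
- **Caps:** the loose black cap at (317,232) is the bigger one lying on the bench, so it is not meant. The smaller cap is the one on the tall jar.
- **Yellow objects:** there is one at (327,165) and another at (171,242).

I'll measure these and confirm in an enlarged crop.

```bash
cat > m.py <<'E'
from h import *
def comps(mask,off,amin):
    n,l,s,ce=cv2.connectedComponentsWithStats(mask.astype(np.uint8))
    return [(ce[i]+off,s[i,4],(l==i)) for i in range(1,n) if s[i,4]>=amin]
def measure(c,roi,amin=30):
    x0,y0,x1,y1=roi; hsv=cv2.cvtColor(c['img'],cv2.COLOR_RGB2HSV)[y0:y1,x0:x1]
    H,S,V=[hsv[...,i].astype(int) for i in range(3)]
    out={}
    for nm,m in (('black',V<60),('white',(S<45)&(V>165)),('rail',(H<16)&(S>110)&(V>60)&(V<200)),('yellow',(H>20)&(H<35)&(S>170))):
        out[nm]=comps(m,np.array([x0,y0]),amin)
    return out
E
python3 - <<'E'
from m import *
t=grab('top');s=grab('scene')
o=measure(t,(160,140,440,260))
for k,v in o.items():
    for ce,a,l in v:
        ys,xs=np.nonzero(l);r=cv2.minAreaRect(np.c_[xs+160,ys+140].astype(np.float32))
        print(k,ce.round(1),a,np.round(r[0],1),np.round(r[1],1),round(r[2],1),{z:cast(t,[ce],z)[0][:2].round(4).tolist() for z in (0.018,.063,.097)})
A=cv2.resize(t['img'][150:250,205:375],None,fx=4.7,fy=4.7,interpolation=2)[:,:800]
B=cv2.resize(s['img'][180:300,170:440],None,fx=2.96,fy=2.96,interpolation=2)[:,:799]
cv2.imwrite('pics/cropA.png',cv2.cvtColor(cv2.resize(A,(799,470)),cv2.COLOR_RGB2BGR));cv2.imwrite('pics/cropB.png',B[...,::-1])
E
```

```text
black [392.2 141.3] 303 [393.5 141.5] [ 3. 91.] 90.0 {0.018: [0.7908, -0.328], 0.063: [0.7801, -0.319], 0.097: [0.772, -0.3121]}
black [200.8 150.6] 41 [201.  150.4] [ 2.7 15.2] 24.0 {0.018: [0.7631, 0.307], 0.063: [0.7531, 0.2996], 0.097: [0.7456, 0.2939]}
black [390.1 150.6] 64 [390.4 150.5] [17.3  9.1] 19.7 {0.018: [0.7595, -0.3202], 0.063: [0.7496, -0.3114], 0.097: [0.7421, -0.3047]}
black [297.1 196.2] 217 [297. 196.] [15.6 15.6] 45.0 {0.018: [0.6087, -0.0114], 0.063: [0.6027, -0.0106], 0.097: [0.5982, -0.01]}
black [353.  197.5] 208 [352.8 197.7] [14.8 15.6] 45.0 {0.018: [0.6034, -0.1949], 0.063: [0.5976, -0.1893], 0.097: [0.5931, -0.1851]}
black [419.6 235.7] 686 [419.7 233. ] [57.  30.9] 80.5 {0.018: [0.4772, -0.4082], 0.063: [0.4747, -0.3971], 0.097: [0.4727, -0.3887]}
black [316.9 231.7] 386 [317. 232.] [21.2 21.2] 45.0 {0.018: [0.4917, -0.0751], 0.063: [0.4887, -0.0726], 0.097: [0.4865, -0.0708]}
black [176.9 240.9] 41 [176.9 241. ] [18.9  2.2] 76.0 {0.018: [0.4639, 0.3809], 0.063: [0.4617, 0.3715], 0.097: [0.46, 0.3644]}
rail [188.6 145.5] 241 [184.5 148. ] [41. 16.] -0.0 {0.018: [0.7804, 0.3479], 0.063: [0.7699, 0.3393], 0.097: [0.7621, 0.3329]}
rail [172.6 145.7] 31 [172.1 145.3] [12.1  4. ] 26.6 {0.018: [0.7798, 0.4009], 0.063: [0.7694, 0.3909], 0.097: [0.7615, 0.3834]}
rail [164.3 151.5] 38 [164.5 151.5] [3. 9.] 90.0 {0.018: [0.7605, 0.428], 0.063: [0.7505, 0.4174], 0.097: [0.743, 0.4094]}
rail [245.9 207.1] 894 [249.9 206.8] [42.3 66.5] 86.6 {0.018: [0.5735, 0.1565], 0.063: [0.5684, 0.153], 0.097: [0.5646, 0.1503]}
yellow [326.5 165.8] 278 [326.8 165. ] [19.1 19.7] 68.2 {0.018: [0.7095, -0.1092], 0.063: [0.7009, -0.1058], 0.097: [0.6944, -0.1033]}
yellow [171.  241.1] 155 [171.1 242. ] [19.8 12. ] 74.1 {0.018: [0.4633, 0.4001], 0.063: [0.4611, 0.3902], 0.097: [0.4594, 0.3827]}
```

```bash
sleep 5
```

```text
(no output)
```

View pics/cropA.png

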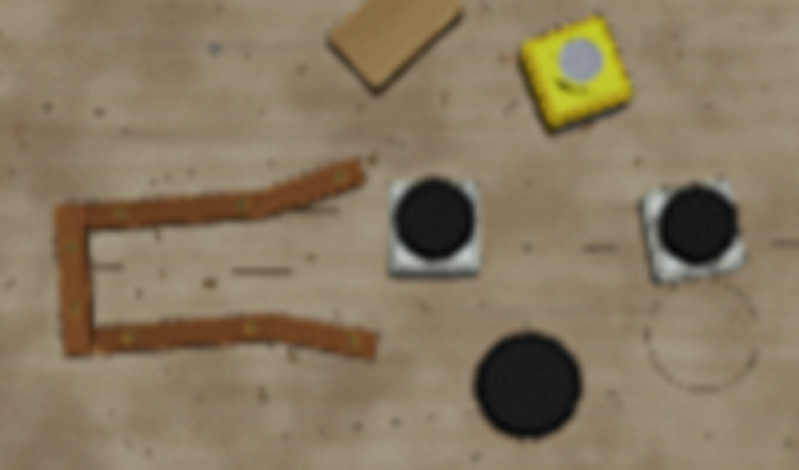

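View pics/cropB.png

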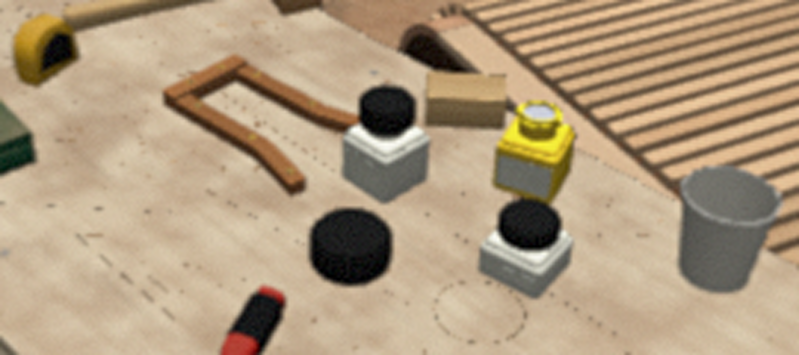

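The crops confirm which objects are meant. The tall white jar with the smaller cap is next to the rack mouth, and the low jar is behind it. The yellow open jar and the big loose cap are decoys, and the tape is far off at (171,241). I'll fit the rack and jar lines.

```bash
cat > rack.py <<'E'
from m import *
def edge(c,l,off,cols,side):
    P=[]
    for u in cols:
        ys=np.nonzero(l[:,u-off[0]])[0]
        if len(ys): P.append((u,(ys.min()-.5 if side=='top' else ys.max()+.5)+off[1]))
    return np.array(P,float)
E
python3 - <<'E'
from rack import *
t=grab('top');off=(205,150)
k=cv2.cvtColor(t['img'],cv2.COLOR_RGB2HSV)
o=measure(t,(205,150,375,250))
l=max(o['rail'],key=lambda a:a[1])[2]
up=edge(t,l,off,range(224,258),'top')
lo=l.copy();lo[:57]=0   # rows>=207
lo=edge(t,lo,off,range(227,258),'top')
U=cast(t,up,.018);L=cast(t,lo,.018)
fu=np.polyfit(U[:,1],U[:,0],1);fl=np.polyfit(L[:,1],L[:,0],1)
st=[(np.nonzero(l[v-150])[0].min()-.5+205,v) for v in range(198,220)]
S=cast(t,st,.022);fs=np.polyfit(S[:,0],S[:,1],1)
print('rails dx/dy',fu,fl,'sep',(np.polyval(fu,.17)-np.polyval(fl,.17))*np.cos(np.arctan(fu[0])),'expect .087; stop dy/dx',fs)
sl=(fu[0]+fl[0])/2; e=np.array([sl,1])/np.hypot(sl,1); n=np.array([e[1],-e[0]])  # e to stop, n ~ +x
c0=(np.array([np.polyval(fu,.17),.17])@n-.0535+np.array([np.polyval(fl,.17),.17])@n+.0335)/2
so=np.mean(S[:,:2]@e)-.022
O=e*so+n*c0
print('rack origin',O,'heading deg',np.degrees(np.arctan2(e[1],e[0])),'e',e,'n',n)
for nm,uv,z in(('tall',(297.1,196.2),.088),('low',(353,197.5),.056)):
    p=cast(t,[uv],z)[0][:2]-O; print(nm,p+O,'along',p@e+.197,'lat',p@n)
for nm,cols in(('tall',range(289,307)),('low',range(343,363))):
    pass
hs=k[180:220];m=((hs[...,1]<60)&(hs[...,2]>120))|(hs[...,2]<60)
for nm,(a,b) in dict(tall=(285,312),low=(338,368)).items():
    q=np.zeros_like(m);q[:,a:b]=m[:,a:b];ys,xs=np.nonzero(q)
    r=cv2.minAreaRect(np.c_[xs,ys+180].astype(np.float32));print(nm,r)
s=ctrl.get_state();print(s['time'])
E
```

```text
rails dx/dy [-0.07048224  0.6373593 ] [-0.07038286  0.5502514 ] sep 0.08687548634026301 expect .087; stop dy/dx [0.07291318 0.20958003]
rack origin [0.56765725 0.22891861] heading deg 94.02883482026088 e [-0.0702585   0.99752882] n [0.99752882 0.0702585 ]
tall [ 0.59948225 -0.01023622] along -0.043799812431368185 lat 0.014943694570424052
low [ 0.5986042  -0.19013711] along -0.22319444390317578 lat 0.0014282429912569827
tall ((297.0, 193.5), (25.0, 24.0), 90.0)
low ((352.1551818847656, 196.637939453125), (39.55310821533203, 22.09774398803711), 68.19859313964844)
0.25
```

send_rows(
  series=[
    [[-3.85,-3.18,0,0,0,0,-0.2],[-3.85,-3.18,0,0,0,0,-0.2],[-3.85,-3.18,0,0,0,0,-0.2],[-3.85,-3.18,0,0,0,0,-0.2],[-3.85,-3.18,0,0,0,0,-0.2],[-3.85,-3.18,0,0,0,0,-0.2],[-3.85,-3.18,0,0,0,0,-0.2],[-3.85,-3.18,0,0,0,0,-0.2],[-3.85,-3.18,0,0,0,0,-0.2],[-3.85,-3.18,0,0,0,0,-0.2]],
  ],
)

```text
time: 1.5
eef_pos: [0.5041, 0.1465, 0.2314]
tcp_rot: [0.229, 0.973, 0.0, 0.0]
contact_force: [0.5, -0.2, 0.5]
opening: 0.401
finger_force: 0.0
```

send_rows(
  series=[
    [[-3.85,-3.18,0,0,0,0,-0.2],[-3.85,-3.18,0,0,0,0,-0.2],[-3.85,-3.18,0,0,0,0,-0.2],[0,0,0,0,0,0.173,-0.2],[0,0,0,0,0,0.173,-0.2],[0,0,0,0,0,0.173,-0.2],[0,0,0,0,0,0.173,-0.2],[0,0,0,0,0,0.173,-0.2],[0,0,0,0,0,0.173,-0.2],[0,0,0,0,0,0,-0.2]],
  ],
)

```text
time: 2.75
eef_pos: [0.5645, 0.0112, 0.2312]
tcp_rot: [0.681, 0.732, -0.0, -0.0]
contact_force: [0.4, 0.0, -0.6]
opening: 0.402
finger_force: 0.0
```

```bash
cat > st.py <<'E'
from h import *
from scipy.spatial.transform import Rotation as Ro
O=np.array([.56766,.22892]);e=np.array([-.07026,.99753]);n=np.array([.99753,.07026])
def st():
    s=ctrl.get_state();p=s['eef_pos'];M=Ro.from_quat(s['tcp_rot']).as_matrix()
    d=p[:2]-O
    print('t',round(s['time'],2),'rackx %.1f lat %.1f z %.1f mm'%(1e3*d@e,1e3*d@n,1e3*p[2]),'toolx',M[:,0].round(3),'tooly hd',round(np.degrees(np.arctan2(M[1,1],M[0,1])),2),'z',M[:,2].round(3),'F',s['contact_force'].round(1),'T',s['wrist_torque'].round(2),'op',round(s['opening'],3),'ff',round(s['finger_force'],1),'q6',s['qpos'][5].round(2))
st() if __name__=='__main__' else 0
E
python3 st.py
```

```text
t 2.75 rackx -216.9 lat -18.4 z 231.2 mm toolx [-0.073  0.997  0.   ] tooly hd 4.18 z [-0.  0. -1.] F [ 0.4  0.  -0.6] T [ 0.05 -0.04 -0.03] op 0.402 ff 0.0 q6 -0.23
```

send_rows(
  series=[
    [[-4.75,1.67,0,0,0,0.002,-0.2],[-4.75,1.67,0,0,0,0,-0.2],[0,0,0,0,0,0,-0.2],[0,0,4,0,0,0,-0.2],[0,0,4,0,0,0,-0.2],[0,0,4,0,0,0,-0.2],[0,0,4,0,0,0,-0.2],[0,0,2.5,0,0,0,-0.2],[0,0,1.3,0,0,0,-0.2],[0,0,0,0,0,0,-0.2]],
  ],
)

```text
time: 4.0
eef_pos: [0.604, -0.0805, 0.0327]
tcp_rot: [0.682, 0.732, -0.0, -0.001]
contact_force: [0.5, -0.1, -0.3]
opening: 0.399
finger_force: 0.0
```

```bash
python3 -c "
from st import *
st();s=grab('scene');cv2.imwrite('pics/s1.png',cv2.resize(s['img'][150:330,200:440],None,fx=3,fy=3)[...,::-1])"
```

```text
t 4.0 rackx -311.3 lat 14.5 z 32.7 mm toolx [-0.07   0.998  0.001] tooly hd 4.03 z [-0.002  0.001 -1.   ] F [ 0.5 -0.1 -0.3] T [ 0.03 -0.05  0.04] op 0.399 ff 0.0 q6 -0.37
```

View pics/s1.png

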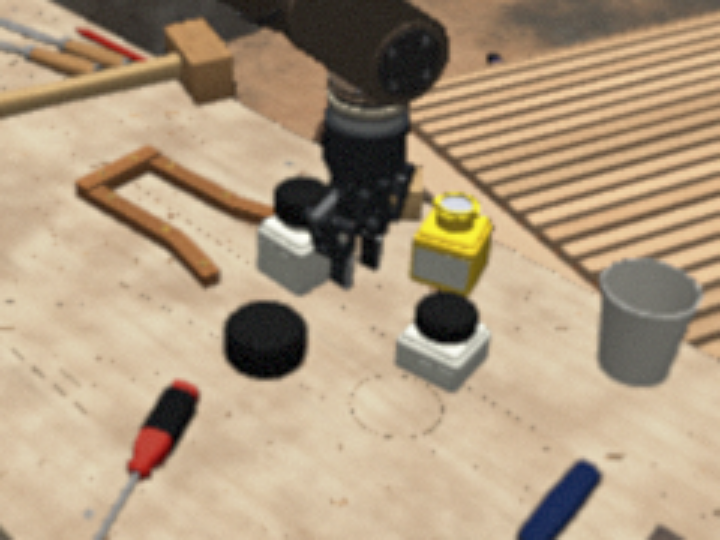

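The fingers are in the gap behind the tall jar and clear of everything. I'll push it and recentre it sideways at the same time.

send_rows(
  series=[
    [[1.2,0,0,0,0,0,-0.2],[1.2,0,0,0,0,0,-0.2],[1.2,-0.24,0,0,0,0,-0.2],[1.2,-0.24,0,0,0,0,-0.2],[1.2,-0.24,0,0,0,0,-0.2],[1.2,-0.24,0,0,0,0,-0.2],[1.2,-0.24,0,0,0,0,-0.2],[1.2,-0.24,0,0,0,0,-0.2],[1.2,0,0,0,0,0,-0.2],[0,0,0,0,0,0,-0.2]],
  ],
)

```text
time: 5.3
eef_pos: [0.5825, 0.0266, 0.0335]
tcp_rot: [0.682, 0.731, 0.0, -0.0]
contact_force: [0.1, -0.3, 0.0]
opening: 0.399
finger_force: 0.3
```

```bash
python3 -c "
from st import *
st();s=grab('scene');t=grab('top');A=cv2.resize(s['img'][160:310,180:400],(660,450))
B=cv2.resize(t['img'][165:235,200:370],(660,272));cv2.imwrite('pics/s2.png',np.vstack([A[:320],B])[...,::-1])"
```

```text
t 5.3 rackx -202.8 lat 0.5 z 33.5 mm toolx [-0.07   0.998  0.001] tooly hd 3.99 z [-0.     0.001 -1.   ] F [ 0.1 -0.3  0. ] T [-0.09 -0.09 -0.  ] op 0.399 ff 0.3 q6 -0.2
```

View pics/s2.png

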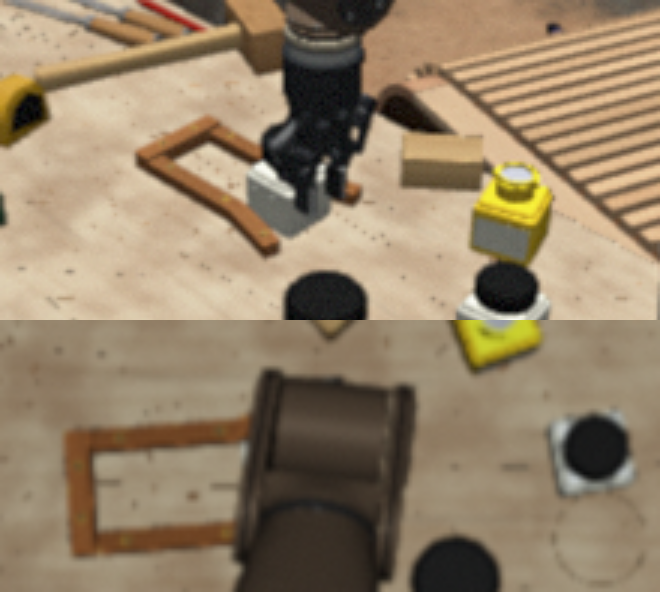

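The jar is upright and inside the lead-ins, at about (285,195) in the scene half. I'll keep pushing.

send_rows(
  series=[
    [[1.2,0,0,0,0,0,-0.2],[1.2,0,0,0,0,0,-0.2],[1.2,0,0,0,0,0,-0.2],[1.2,0,0,0,0,0,-0.2],[1.2,0,0,0,0,0,-0.2],[1.2,0,0,0,0,0,-0.2],[1.2,0,0,0,0,0,-0.2],[1.2,0,0,0,0,0,-0.2],[1.2,0,0,0,0,0,-0.2]],
  ],
)

```text
time: 6.52
eef_pos: [0.5751, 0.1341, 0.0333]
tcp_rot: [0.682, 0.731, -0.0, -0.0]
contact_force: [-0.1, -2.0, -1.4]
opening: 0.398
finger_force: 1.2
```

send_rows(
  series=[
    [[0.5,0,0,0,0,0,-0.2],[0.5,0,0,0,0,0,-0.2]],
  ],
)

```text
time: 6.78
eef_pos: [0.5745, 0.1435, 0.0333]
tcp_rot: [0.682, 0.731, -0.0, -0.0]
contact_force: [-0.4, -2.7, -0.5]
opening: 0.4
finger_force: 1.2
```

```bash
python3 st.py
```

```text
t 6.78 rackx -85.7 lat 0.9 z 33.3 mm toolx [-0.069  0.998 -0.   ] tooly hd 3.96 z [-0. -0. -1.] F [-0.4 -2.7 -0.5] T [-0.48 -0.08 -0.05] op 0.4 ff 1.2 q6 0.0
```

send_rows(
  series=[
    [[0.4,0,0,0,0,0,-0.2],[0.3,0,0,0,0,0,-0.2]],
  ],
)

```text
time: 7.02
eef_pos: [0.5741, 0.1503, 0.0333]
tcp_rot: [0.682, 0.731, -0.0, 0.0]
contact_force: [0.7, -2.1, -0.3]
opening: 0.395
finger_force: 1.2
```

send_rows(
  series=[
    [[0.2,0,0,0,0,0,-0.2]],
  ],
)

```text
time: 7.15
eef_pos: [0.574, 0.1522, 0.0333]
tcp_rot: [0.682, 0.731, -0.0, 0.0]
contact_force: [0.4, -3.4, -1.0]
opening: 0.401
finger_force: 1.2
```

send_rows(
  series=[
    [[0.2,0,0,0,0,0,-0.2]],
  ],
)

```text
time: 7.28
eef_pos: [0.5739, 0.1542, 0.0334]
tcp_rot: [0.682, 0.731, 0.0, 0.0]
contact_force: [-1.1, -3.1, -1.3]
opening: 0.401
finger_force: 1.2
```

send_rows(
  series=[
    [[0.2,0,0,0,0,0,-0.2],[0.2,0,0,0,0,0,-0.2]],
  ],
)

```text
time: 7.52
eef_pos: [0.5741, 0.1549, 0.0338]
tcp_rot: [0.681, 0.732, -0.003, 0.003]
contact_force: [-0.5, -17.2, 1.7]
opening: 0.402
finger_force: 8.5
```

send_rows(
  series=[
    [[0.2,0,0,0,0,0,-0.2]],
  ],
)

```text
time: 7.65
eef_pos: [0.5741, 0.155, 0.034]
tcp_rot: [0.681, 0.732, -0.004, 0.004]
contact_force: [-1.1, -22.3, 5.6]
opening: 0.404
finger_force: 11.4
```

send_rows(
  series=[
    [[0.15,0,0,0,0,0,-0.2]],
  ],
)

```text
time: 7.78
eef_pos: [0.5742, 0.1552, 0.0344]
tcp_rot: [0.681, 0.733, -0.005, 0.004]
contact_force: [-2.2, -26.6, 7.3]
opening: 0.402
finger_force: 13.1
```

It is firmly against the stop. I'll back off, lift and go behind the low jar.

send_rows(
  series=[
    [[-1.5,0,0,0,0,0,-0.2],[-1.5,0,0,0,0,0,-0.2],[0,0,-4.5,0,0,0,-0.2],[0,0,-4.5,0,0,0,-0.2],[-5.4,0,0,0,0,0,-0.2],[-5.4,0,0,0,0,0,-0.2],[-5.4,0,0,0,0,0,-0.2],[-5.4,0,0,0,0,0,-0.2],[-5.4,0,0,0,0,0,-0.2],[-5.4,0,0,0,0,0,-0.2]],
  ],
)

```text
time: 9.02
eef_pos: [0.5978, -0.1928, 0.1234]
tcp_rot: [0.682, 0.731, 0.001, 0.0]
contact_force: [1.1, -0.1, 0.5]
opening: 0.398
finger_force: 0.0
```

send_rows(
  series=[
    [[-5.4,0,0,0,0,0,-0.2],[0,0,0,0,0,0,-0.2],[0,0,0,0,0,0,-0.2]],
  ],
)

```text
time: 9.4
eef_pos: [0.6012, -0.2448, 0.1229]
tcp_rot: [0.682, 0.731, 0.0, -0.001]
contact_force: [0.6, 0.1, -0.7]
opening: 0.397
finger_force: 0.0
```

```bash
python3 -c "
from st import *
st();s=grab('scene');t=grab('top');A=cv2.resize(s['img'][160:310,180:400],(660,450))
B=cv2.resize(t['img'][165:235,200:370],(660,272));cv2.imwrite('pics/s3.png',np.vstack([A[:320],B])[...,::-1])
from m import *
o=measure(t,(205,170,310,235))
for ce,a,l in o['black']+o['white']:
    p=cast(t,[ce],.088)[0][:2]-O;print(ce,a,'rackx',p@e,'lat',p@n)"
```

```text
t 9.4 rackx -474.9 lat 0.2 z 122.9 mm toolx [-0.069  0.998  0.001] tooly hd 3.93 z [-0.     0.001 -1.   ] F [ 0.6  0.1 -0.7] T [ 0.01  0.   -0.05] op 0.397 ff 0.0 q6 -0.61
[231.11711712 205.8018018 ] 222 rackx -0.031303623465607756 lat 0.00017572687700254786
[307.80645161 230.16129032] 31 rackx -0.26594519060614935 lat -0.09448957854325284
```

View pics/s3.png

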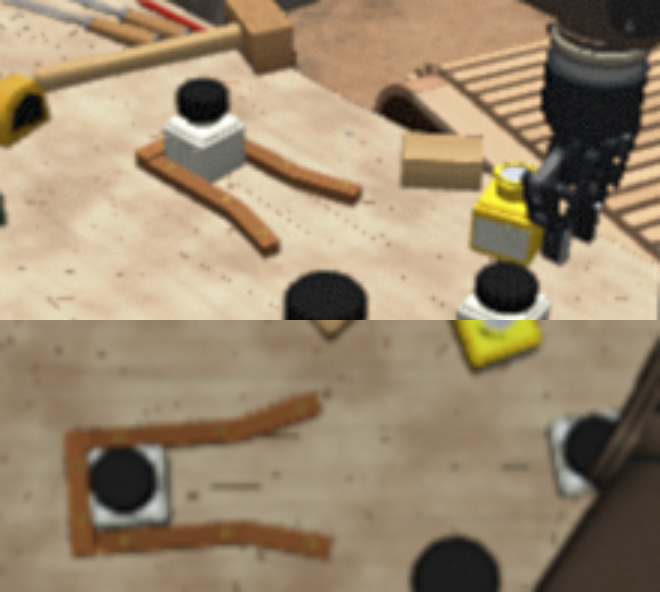

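The tall jar is seated at rack x = -31 mm, lateral 0.2 mm. Now the low jar.

send_rows(
  series=[
    [[-1.5,0.1,0,0,0,0.002,-0.2],[0,0,3,0,0,0,-0.2],[0,0,3,0,0,0,-0.2],[0,0,2.5,0,0,0,-0.2],[0,0,1.2,0,0,0,-0.2],[0,0,0,0,0,0,-0.2],[1,0,0,0,0,0,-0.2],[1,0,0,0,0,0,-0.2],[0.8,0,0,0,0,0,-0.2],[0.8,0,0,0,0,0,-0.2]],
  ],
)

```text
time: 10.75
eef_pos: [0.6016, -0.2245, 0.0274]
tcp_rot: [0.683, 0.731, -0.0, 0.001]
contact_force: [0.4, -2.6, 0.8]
opening: 0.399
finger_force: 1.5
```

send_rows(
  series=[
    [[1,0,0,0,0,0,-0.2],[1.2,0,0,0,0,0,-0.2],[1.2,0,0,0,0,0,-0.2],[1.2,0,0,0,0,0,-0.2],[1.2,-0.05,0,0,0,0,-0.2],[1.2,-0.05,0,0,0,0,-0.2],[1.2,0,0,0,0,0,-0.2],[1.2,0,0,0,0,0,-0.2]],
  ],
)

```text
time: 11.75
eef_pos: [0.5936, -0.1298, 0.0263]
tcp_rot: [0.683, 0.73, -0.0, -0.0]
contact_force: [-0.1, -3.3, 2.5]
opening: 0.4
finger_force: 1.9
```

```bash
python3 -c "
from st import *
st();s=grab('scene');t=grab('top');A=cv2.resize(s['img'][180:330,200:420],(660,450))
B=cv2.resize(t['img'][165:235,200:370],(660,272));cv2.imwrite('pics/s4.png',np.vstack([A[:320],B])[...,::-1])"
```

```text
t 11.75 rackx -359.7 lat 0.7 z 26.3 mm toolx [-0.067  0.998  0.   ] tooly hd 3.84 z [-0. -0. -1.] F [-0.1 -3.3  2.5] T [-0.6  -0.09 -0.02] op 0.4 ff 1.9 q6 -0.45
```

View pics/s4.png

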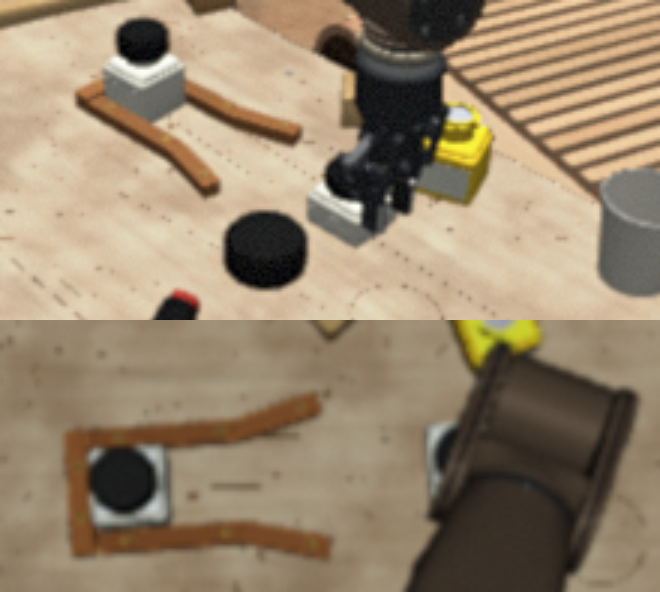

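The low jar is squared up and in line ahead of the fingers. I'll carry on.

send_rows(
  series=[
    [[1.2,-0.01,0,0,0,-0.003,-0.2],[1.2,-0.01,0,0,0,0,-0.2],[1.2,-0.01,0,0,0,0,-0.2],[1.2,-0.01,0,0,0,0,-0.2],[1.2,-0.01,0,0,0,0,-0.2],[1.2,0,0,0,0,0,-0.2],[1.2,0,0,0,0,0,-0.2],[1.2,0,0,0,0,0,-0.2],[1.2,0,0,0,0,0,-0.2]],
  ],
)

```text
time: 12.98
eef_pos: [0.5857, -0.0221, 0.0263]
tcp_rot: [0.682, 0.731, -0.0, -0.0]
contact_force: [-0.5, -1.0, -1.2]
opening: 0.404
finger_force: 0.7
```

send_rows(
  series=[
    [[1.2,0,0,0,0,0,-0.2],[1.2,0,0,0,0,0,-0.2],[1.2,0,0,0,0,0,-0.2]],
  ],
)

```text
time: 13.35
eef_pos: [0.5832, 0.0138, 0.0263]
tcp_rot: [0.682, 0.731, -0.0, 0.0]
contact_force: [-0.1, -2.5, -1.8]
opening: 0.401
finger_force: 0.7
```

send_rows(
  series=[
    [[1.2,0,0,0,0,0,-0.2],[1.2,0,0,0,0,0,-0.2],[1.2,0,0,0,0,0,-0.2],[0.8,0,0,0,0,0,-0.2],[0.8,0,0,0,0,0,-0.2]],
  ],
)

```text
time: 13.98
eef_pos: [0.5793, 0.0653, 0.0262]
tcp_rot: [0.682, 0.732, -0.0, -0.0]
contact_force: [-1.8, -2.3, -0.8]
opening: 0.402
finger_force: 1.4
```

```bash
python3 st.py
```

```text
t 13.97 rackx -164.0 lat 0.1 z 26.2 mm toolx [-0.07   0.998 -0.   ] tooly hd 4.03 z [-0.001 -0.    -1.   ] F [-1.8 -2.3 -0.8] T [-0.51  0.28  0.08] op 0.402 ff 1.4 q6 -0.13
```

26 mm to go.

send_rows(
  series=[
    [[0.8,0,0,0,0,0,-0.2],[0.7,0,0,0,0,0,-0.2],[0.4,0,0,0,0,0,-0.2],[0.3,0,0,0,0,0,-0.2],[0.2,0,0,0,0,0,-0.2]],
  ],
)

```text
time: 14.6
eef_pos: [0.5779, 0.0889, 0.0263]
tcp_rot: [0.682, 0.731, -0.0, -0.0]
contact_force: [-2.1, -2.9, -0.1]
opening: 0.398
finger_force: 1.6
```

send_rows(
  series=[
    [[0.2,0,0,0,0,0,-0.2],[0.2,0,0,0,0,0,-0.2]],
  ],
)

```text
time: 14.85
eef_pos: [0.5778, 0.0906, 0.0263]
tcp_rot: [0.681, 0.732, -0.002, 0.002]
contact_force: [-1.9, -14.7, 0.5]
opening: 0.399
finger_force: 7.0
```

send_rows(
  series=[
    [[0.2,0,0,0,0,0,-0.2],[0.1,0,0,0,0,0,-0.2]],
  ],
)

```text
time: 15.1
eef_pos: [0.5778, 0.0907, 0.0264]
tcp_rot: [0.681, 0.732, -0.004, 0.003]
contact_force: [-3.1, -20.8, 0.5]
opening: 0.4
finger_force: 10.5
```

Both jars are seated, with the low jar's back at about -128 mm as expected. I'll back off, rise and open.

send_rows(
  series=[
    [[-1.5,0,0,0,0,0,-0.2],[-1.5,0,0,0,0,0,-0.2],[-0.5,0,0,0,0,0,-0.2],[0,0,-4,0,0,0,-0.2],[0,0,-5,0,0,0,0.3],[0,0,-4,0,0,0,1],[0,0,0,0,0,0,1],[-4,0,0,0,0,0,1],[-4,0,0,0,0,0,1],[0,0,0,0,0,0,1]],
  ],
)

```text
time: 16.35
eef_pos: [0.585, -0.0206, 0.1549]
tcp_rot: [0.683, 0.73, -0.0, -0.001]
contact_force: [-0.9, 1.0, 1.0]
opening: 0.997
finger_force: 0.0
```

```bash
python3 -c "
from st import *
st();t=grab('top');s=grab('scene')
A=cv2.resize(s['img'][160:280,180:340],(660,495))
B=cv2.resize(t['img'][175:230,205:330],(660,290));cv2.imwrite('pics/s5.png',np.vstack([A[:300],B])[...,::-1])
from m import *
o=measure(t,(205,180,290,225))
for ce,a,l in o['black']:
  for z in (.056,.088):
    p=cast(t,[ce],z)[0][:2]-O;print(ce,a,z,'rackx',p@e,'lat',p@n)"
```

```text
t 16.35 rackx -250.1 lat -0.2 z 154.9 mm toolx [-0.067  0.998  0.001] tooly hd 3.82 z [-0.002  0.001 -1.   ] F [-0.9  1.   1. ] T [ 0.03 -0.   -0.02] op 0.997 ff 0.0 q6 -0.28
[281.46551724 193.12068966] 58 0.056 rackx -0.1922898310863911 lat 0.03290086839233609
[281.46551724 193.12068966] 58 0.088 rackx -0.19235843115686369 lat 0.02843093380192479
[286.5625 190.5625] 64 0.056 rackx -0.2092623855986298 lat 0.03995160086791112
[286.5625 190.5625] 64 0.088 rackx -0.20901005283667623 lat 0.035348344475974035
[252.11055276 204.59798995] 199 0.056 rackx -0.09558059208431678 lat 0.002915162541215044
[252.11055276 204.59798995] 199 0.088 rackx -0.09747786031268714 lat -0.0009877744588123536
[231.05429864 205.71493213] 221 0.056 rackx -0.02794766963949042 lat 0.00439632961237559
[231.05429864 205.71493213] 221 0.088 rackx -0.031123804013191196 lat 0.000465385328995581
[281.59064327 216.88304094] 171 0.056 rackx -0.18702394876899125 lat -0.04368602276638452
[281.59064327 216.88304094] 171 0.088 rackx -0.1871921210356307 lat -0.04670778125056745
```

View pics/s5.png

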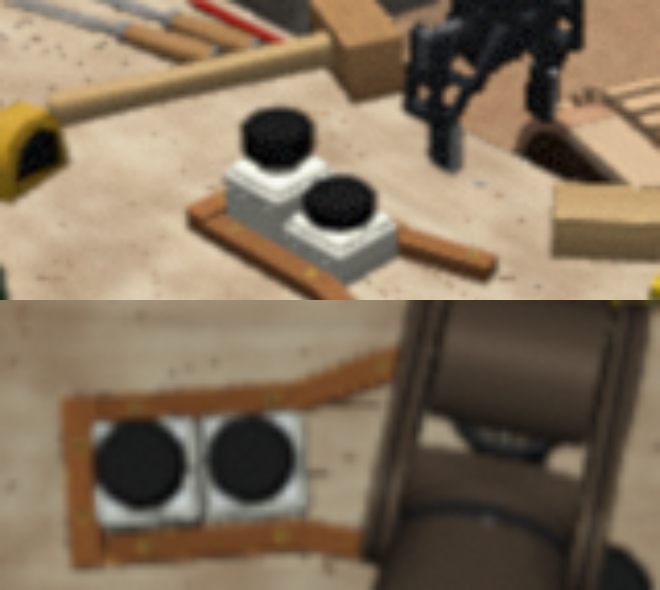

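Both jars stand in single file between the rails: tall cap at (140,460) and low cap at (250,460) in the lower half. I'll move over the cap and check before descending.

send_rows(
  series=[
    [[5.46,0.02,0,0,0,0,1],[5.46,0.01,0,0,0,0,1],[5.46,0.01,0,0,0,0,1],[5.46,0.01,0,0,0,0,1],[0,0,0,0,0,0,1],[0,0,0,0,0,0,1]],
  ],
)

```text
time: 17.2
eef_pos: [0.57, 0.1997, 0.1557]
tcp_rot: [0.681, 0.732, -0.0, -0.0]
contact_force: [-0.1, -0.2, -0.0]
opening: 1.003
finger_force: 0.0
```

```bash
python3 st.py
```

```text
t 17.2 rackx -29.4 lat 0.3 z 155.7 mm toolx [-0.072  0.997 -0.   ] tooly hd 4.11 z [-0.001 -0.    -1.   ] F [-0.1 -0.2 -0. ] T [0.   0.04 0.03] op 1.003 ff 0.0 q6 0.1
```

send_rows(
  series=[
    [[-0.23,0,3,0,0,0,1],[0,0,3,0,0,0,1],[0,0,2,0,0,0,1],[0,0,1.1,0,0,0,1],[0,0,0,0,0,0,1]],
  ],
  force=60,
)

```text
time: 17.82
eef_pos: [0.5707, 0.1963, 0.0648]
tcp_rot: [0.682, 0.731, -0.0, -0.0]
contact_force: [-0.1, 0.4, 0.1]
opening: 1.001
finger_force: 0.0
```

```bash
python3 st.py
```

```text
t 17.82 rackx -32.8 lat 0.7 z 64.8 mm toolx [-0.069  0.998 -0.   ] tooly hd 3.97 z [-0.001 -0.    -1.   ] F [-0.1  0.4  0.1] T [ 0.03 -0.05 -0.01] op 1.001 ff 0.0 q6 0.09
```

send_rows(
  series=[
    [[0.1,-0.04,0,0,0,0,0.6],[0,0,0,0,0,0,0.2],[0,0,0,0,0,0,-0.2],[0,0,0,0,0,0,-0.5],[0,0,0,0,0,0,-0.5],[0,0,0,0,0,0,-0.5]],
  ],
  force=60,
)

```text
time: 18.58
eef_pos: [0.5718, 0.198, 0.0669]
tcp_rot: [0.682, 0.731, 0.001, 0.001]
contact_force: [1.7, 0.6, 6.2]
opening: 0.62
finger_force: 63.8
```

```bash
python3 st.py
```

```text
t 18.57 rackx -31.1 lat 1.9 z 66.9 mm toolx [-0.07   0.998  0.   ] tooly hd 4.02 z [ 0.003  0.001 -1.   ] F [1.7 0.6 6.2] T [ 0.11 -0.21  0.1 ] op 0.62 ff 63.8 q6 0.1
```

The cap is gripped. Now to turn it anticlockwise, which is negative about tool z, rising slightly as it climbs.

send_rows(
  series=[
    [[0,0,-0.03,0,0,-0.1,-0.5],[0,0,-0.03,0,0,-0.17,-0.5],[0,0,-0.03,0,0,-0.17,-0.5],[0,0,-0.03,0,0,-0.17,-0.5],[0,0,-0.03,0,0,-0.17,-0.5]],
  ],
  force=60,
)

```text
time: 19.2
eef_pos: [0.5704, 0.1978, 0.0673]
tcp_rot: [0.35, 0.937, 0.0, -0.0]
contact_force: [-0.8, 0.2, 3.2]
opening: 0.615
finger_force: 63.7
```

```bash
python3 st.py
```

```text
t 19.2 rackx -31.3 lat 0.6 z 67.3 mm toolx [-0.755  0.656  0.   ] tooly hd 48.98 z [-0.  0. -1.] F [-0.8  0.2  3.2] T [ 0.03 -0.01 -0.07] op 0.615 ff 63.7 q6 -0.69
```

send_rows(
  series=[
    [[0,0,-0.03,0,0,-0.157,-0.5],[0,0,-0.03,0,0,-0.157,-0.5]],
  ],
)

```text
time: 19.45
eef_pos: [0.57, 0.1976, 0.0674]
tcp_rot: [0.2, 0.98, -0.0, -0.0]
contact_force: [-0.9, 1.3, 1.5]
opening: 0.617
finger_force: 63.7
```

send_rows(
  series=[
    [[0,0,-0.03,0,0,-0.157,-0.5],[0,0,-0.03,0,0,-0.157,-0.5],[0,0,0,0,0,-0.12,-0.5]],
  ],
)

```text
time: 19.82
eef_pos: [0.5696, 0.1972, 0.0674]
tcp_rot: [-0.016, 1.0, -0.0, -0.001]
contact_force: [-0.0, -1.9, 1.5]
opening: 0.615
finger_force: 63.5
```

```bash
python3 st.py
```

```text
t 19.82 rackx -31.7 lat -0.3 z 67.4 mm toolx [-1.    -0.031  0.002] tooly hd 91.78 z [-0.002 -0.001 -1.   ] F [-0.  -1.9  1.5] T [-0.25 -0.02 -0.04] op 0.615 ff 63.5 q6 -1.44
```

send_rows(
  series=[
    [[0,0,-0.1,0,0,0,-0.5],[0,0,0,0,0,0,-0.5]],
  ],
)

```text
time: 20.08
eef_pos: [0.5696, 0.1973, 0.0681]
tcp_rot: [-0.013, 1.0, -0.0, -0.001]
contact_force: [0.4, -0.6, -0.7]
opening: 0.618
finger_force: 63.2
```

send_rows(
  series=[
    [[0,0,-0.1,0,0,0,-0.5],[0,0,0,0,0,0,-0.5]],
  ],
)

```text
time: 20.32
eef_pos: [0.5701, 0.1977, 0.0698]
tcp_rot: [-0.013, 1.0, -0.0, -0.0]
contact_force: [-0.2, -1.1, -0.9]
opening: 0.617
finger_force: 63.2
```

```bash
python3 st.py
```

```text
t 20.32 rackx -31.3 lat 0.3 z 69.8 mm toolx [-1.    -0.027  0.001] tooly hd 91.53 z [-0.001 -0.    -1.   ] F [-0.2 -1.1 -0.9] T [-0.09 -0.06 -0.  ] op 0.617 ff 63.2 q6 -1.43
```

It lifts freely, with a load of only about 1 N, which is the cap's own weight. So the thread has let go. I'll lift to hover height.

send_rows(
  series=[
    [[0,0,-0.4,0,0,0,-0.5],[0,0,-0.4,0,0,0,-0.5],[0,0,-0.5,0,0,0,-0.5],[0,0,-0.5,0,0,0,-0.5],[0,0,-0.5,0,0,0,-0.5],[0,0,-0.4,0,0,0,-0.5],[0,0,0,0,0,0,-0.5],[0,0,0,0,0,0,-0.5]],
  ],
)

```text
time: 21.32
eef_pos: [0.5703, 0.1977, 0.0969]
tcp_rot: [-0.014, 1.0, -0.0, -0.0]
contact_force: [0.3, -0.9, -1.1]
opening: 0.617
finger_force: 63.2
```

```bash
python3 -c "
from st import *
st();t=grab('top');s=grab('scene')
x0,y0=200,170
A=cv2.resize(s['img'][y0:y0+120,x0:x0+160],(800,600),interpolation=cv2.INTER_CUBIC)
cv2.imwrite('pics/s6.png',A[...,::-1])
c=O+e*-.032
for nm,X in(('rim',[*c,.084]),('base',[*c,0]),('capedge',[*c,.101]),('captop',[*c,.127])):
    print(nm,((proj(s,X)[0]-[x0,y0]+.5)*5).round(0))"
```

```text
t 21.32 rackx -31.4 lat 0.4 z 96.9 mm toolx [-1.    -0.027  0.   ] tooly hd 91.56 z [-0. -0. -1.] F [ 0.3 -0.9 -1.1] T [ 0.02  0.09 -0.05] op 0.617 ff 63.2 q6 -1.43
rim [233. 116.]
base [239. 229.]
capedge [232.  92.]
captop [230.  55.]
```

View pics/s6.png

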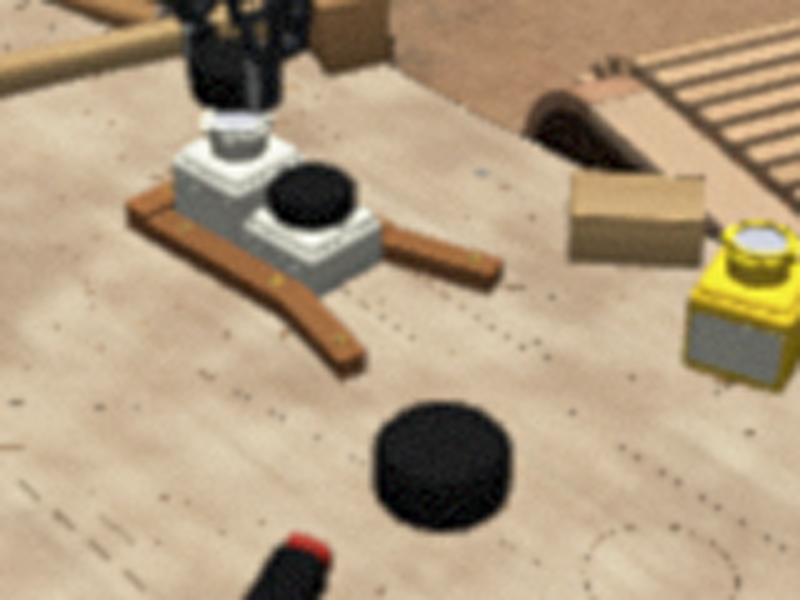

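The cap (236,80) is held clear above the open neck (240,135), and both jars are in the rack. I'll check the gap and centring numerically from pixel extents.

```bash
python3 -c "
from st import *
s=grab('scene');st();g=cv2.cvtColor(s['img'],cv2.COLOR_RGB2GRAY)
c=O+e*-.032+n*.0003;th=np.linspace(0,6.283,90)
circ=lambda r,z:proj(s,np.c_[c[0]+r*np.cos(th),c[1]+r*np.sin(th),np.full(90,z)])
for z in(.096,.099,.102,.105,.108):
    p=circ(.027,z);print('cap z',z,'bottom row',p[:,1].max().round(2),'cols',p[:,0].min().round(2),p[:,0].max().round(2))
p=circ(.019,.084);print('rim cols',p[:,0].min().round(1),p[:,0].max().round(1),'rows',p[:,1].min().round(1),p[:,1].max().round(1))
for u in(244,247,250):print('col',u,g[184:200,u])
for v in(188,194,195,199):print('row',v,g[v,234:262])
"
```

```text
t 21.48 rackx -31.4 lat 0.4 z 96.7 mm toolx [-1.    -0.027  0.001] tooly hd 91.56 z [-0.001 -0.    -1.   ] F [ 0.3  0.3 -1.7] T [-0.01 -0.01 -0.02] op 0.616 ff 63.2 q6 -1.43
cap z 0.096 bottom row 193.74 cols 237.32 254.79
cap z 0.099 bottom row 192.89 cols 237.27 254.75
cap z 0.102 bottom row 192.03 cols 237.21 254.72
cap z 0.105 bottom row 191.18 cols 237.15 254.69
cap z 0.108 bottom row 190.32 cols 237.1 254.66
rim cols 240.1 252.3 rows 189.7 195.8
col 244 [ 31  13  21  14  13   7   4  24 109 198 223 224 152 134 114  96]
col 247 [ 28  25  18   4   9  19   4  29 117 202 221 215 175 146 112  95]
col 250 [ 76  74  79  73  79  74  68  71 112 190 223 216 170 152 115  90]
row 188 [192 194 196 175  94  17   3  18   6  13  13   5   8   9  25  47  79  66
  37  22  24  42 111 178 190 190 190 196]
row 194 [196 197 194 189 194 201 227 237 234 231 223 220 220 221 224 223 223 215
 203 163 149 160 159 159 164 170 174 174]
row 195 [192 193 193 193 190 193 218 223 192 208 224 220 211 215 217 220 216 200
 197 178 150 163 166 163 167 166 169 173]
row 199 [184 184 198 225 238 243 247 237 144  90  96 105 103  95  98  94  90  86
 103 175 243 248 244 239 220 183 171 170]
```

The gap is about 18 mm (cap edge at about 0.102 m, rim at 0.084 m). The cap is centred to within a pixel (about 3 mm) and is level and still, so I'm handing in.

```bash
python3 -c "
from plant import ctrl
print(ctrl.sign_off())"
```

```text
the job is handed in; nothing more can be done
None
```

The job is handed in at about 21.5 s: both jars stand in single file in the rack, the tall one against the stop, and the unscrewed cap is held level about 18 mm above the tall jar's mouth, centred to within about 3 mm by camera.

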